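# Lever open the test meter's back cover and put the pry tool back in the tool row

## Task

Take the blue-handled pry tool, slip its blade into the notch under the yellow-marked edge of the orange meter's back cover and lever the cover up with the blade, swinging it well back past upright so that it stands open; do not touch the cover with the gripper or press the blade on the circuit board inside. Then lay the pry tool flat on the blue mark, the free place in the row of tools on the wooden rack, in line with its neighbours. Leave the other tools and the things on the bench as they are.

Things in the scene. Friction and masses are not known exactly. Their poses are not given: they have to be found in the camera images.
- pry: Pry tool, 160 mm long, 70 g, lying flat on the green mat (mat top at z = 3 mm). Blue box handle 100 x 22 wide x 18 mm high (local x -80 to +20, z 0 to 18), then a steel blade 60 x 20 wide x 3 mm thick (x +20 to +80, z 7.5 to 10.5). Origin: middle of the length, on the handle's underside; x towards the blade tip, y across, z up
- pry_tip (a point): middle of the end edge of the pry tool's blade, at (80, 0, 9) mm in the frame of pry
- pry_grip (a point): good point to grip the pry tool, across the 22 mm width of its handle near the balance point, at (-5, 0, 9) mm in pry
- meter: Orange meter, 170 x 96 x 42 mm, fixed back-up on a fixed stand sloping 30 degrees, notched end high and towards the robot. Origin: centre of its underside; x down the slope away from the notched end, y across, z out of the back. Open box for x -85 to +30 mm: side walls 5 mm, wall tops at z 38, board inside, its parts' tops at z 18; x +30 to +85 solid, top z 42. Stand 200 long x 120 mm wide
- notch (a point): Middle of the notch's mouth, on the meter's upper end face, about 130 mm above the table, at (-85, 0, 34.5) mm in meter. The notch, under the cover's edge, is 40 mm wide, 7 mm high (black sill z 31, cover underside z 38) and 14 mm deep (end wall x -85 to -71), then opens into the box; parallel to the slope: the blade goes in along meter's +x, tilted 30 degrees down
- hinge (a point): middle of the cover's hinge axis, at (30, 0, 38) mm in meter; the axis runs along meter's y
- cover (a joint): Angle of the orange back cover, rad: 0 closed, 1.05 upright, 1.75 fully open (stop). Plate 115 mm from hinge to notched edge, 96 wide, 4 mm thick, 100 g, underside in the hinge plane, a yellow strip on its notched edge above the notch. Stiff hinge (0.16 N m): about 2 N at the edge move it and it stays where it is left
- cover_lip (a point): middle of the cover's notched edge, on its underside; moves with the cover
- board: green circuit board fixed inside the meter under the cover, 85 x 80 x 6 mm; origin at the centre of its underside, axes as meter; must not be pressed by the pry tool
- rack: Fixed low wooden rack, 190 (x) x 250 (y) mm, flat top 45 mm above the table, with three tool places side by side, 75 mm apart in its y. Origin: centre of its foot, on the table; z up
- place: Blue painted mark (no thickness that can be felt) on the rack's top, 165 x 34 mm: the free place of the three. Origin: centre of the mark, on the rack's top surface, 45 mm above the table; x along the mark's length, the way the other tools lie (their working ends to +x)
- brush: Tool with a red handle and dark brush head, lying in the rack's row; 160 mm long, its handle the same size as the pry tool's; origin and axes as pry; leave alone
- driver: Tool with a yellow handle and thin round shank, lying in the rack's row; 160 mm long, its handle the same size as the pry tool's; origin and axes as pry; leave alone
- spool: Aluminium solder spool standing on the mat, 54 mm across, 44 mm high; origin under its centre; leave alone
- flux: Amber jar, 40 mm across, 95 mm high; origin under its centre; leave alone
- cleaner: Blue bottle with red cap, 48 mm across, 110 mm high; origin under its centre; leave alone
- battery: Black battery block lying on the table, 65 x 45 x 14 mm; origin under its centre; leave alone
- dish: Steel screw dish, 72 mm across, 22 mm high; origin under its centre; leave alone

How it is judged:
By the outcome, as a careful person would: the job done as asked, in the order asked, and still so for the second after the job is handed in, with the robot touching nothing.
It also fails if it takes over 48 s, if anything falls off the work surface, if the arm or the gripper's body presses on something with over 40 N, if the wrist force passes 120 N, or if a joint passes its speed limit or range.

## Robot

A 7-joint arm with a two-finger parallel gripper is mounted at the origin on the work surface. World frame = base frame: x ahead of the robot, y to its left, z up, the work surface at z = 0. Lengths are in m, angles in rad, forces in N, time in s.
With the tool pointing down it reaches from about 0.4 to 0.85 m from the base axis. Payload 10.4 kg.
Tool frame: the origin (TCP) lies on the front face of the gripper's body, between the roots of the fingers; the fingertips stand 73 mm ahead of it and the grasp point (between the pads) lies 54 mm ahead of it; z points along the fingers, y is the line along which they close (so a half turn about z gives the same grasp; the last joint's range is limited). The gripper opens to 85 mm and grips with 20 to 120 N. Pads are 22 mm wide; open, the fingers measure 114 mm over their backs; the gripper's body (76 mm by 85 mm) begins 54 mm behind the grasp point. The pads swing forward as they close: fully open they stand 13 mm farther back than shut.
Start: joints at [-1.313, 0.332, -0.065, 1.46, 0.022, 1.35, -0.088], TCP at [0.173, 0.601, 0.304] pointing down, gripper open.
Joint ranges: [-2.6, 2.6], [-0.5, 2.12], [-1.47, 1.34], [0.16, 2.42], [-1.27, 4.41], [0.06, 2.06], [-2.6, 2.6]. Speed limits (rad/s): [2.22, 2.22, 2.79, 2.79, 3.14, 3.14, 3.14].

## Interface

Orientations are given as a unit quaternion [x, y, z, w].
In Python, from workcell import manip gives the robot as it stands.
- The arm moves only by the shell command python3 -m jog 'ROWS' [FORCE]. ROWS is JSON, a list of rows, each an object with "grip": the gripper command: -1 is fully open, 1 is shut, values between are in proportion; "slide": the shift along the tool's x, y, z in cm, a list of three; "yaw": the turn about the tool's z in rad. A call has 1 to 8 rows; each row shifts and turns the commanded pose from where the row before left it, along the tool's axes as they then stand; what a row does not reach is not made up. A row lasts 1/10 s, in which the tool goes at most 50 mm and 8.59 degrees, less where a joint would pass 70% of its speed; a pose out of reach is approached as far as the arm can. A call with a gripper value outside its range is refused whole. The fingers move at their own pace and stop on an object; FORCE is the grip in N (left out, the last holds). Time passes only in rows, so rows that do not move let the fingers close. It gives the time, the measured TCP pose, the force, the opening and the grip force at its end, in the units of the state.
- manip.get_obs(): the state, without advancing time (a new reading comes with each control period).
- manip.camera(name): name is "scene" or "side" or "wrist"; returns the picture (480x640x3 uint8, blue, green, red); there is no depth.
- manip.calibration(name): a dict with "vfov" (degrees; the focal length in pixels is half the picture's height over the tangent of half this angle, whatever the lens; pixels are square), "cx", "cy" (the principal point, pixels), "camera_from_world" (4x4, takes a point from world to camera coordinates). Camera axes: x right, y down, z forward; pixel columns grow to the right and rows downward; lengths in m; the calibration is good to about 2 mm. A picture is of the moment at which its call begins: read the wrist's pose just before it. calibration takes no time and is no camera call; for the wrist camera it gives the pose at the moment of the call.
- manip.hand_in(): hands the job in; it is judged then, once.
Trained networks look in the newest picture that a camera, given by its name, has taken for a name from the list of things; names that differ only in an ending like _2 or _b are one class to them, and where a whole thing is asked for, a point or a joint stands for the part that bears it (a point fixed in the world has none). Each returns a list of dicts, best first, with "conf" (0 to 1); they miss things now and then, are a little off and sometimes report something else, mostly with a low value. They report only what shows in the picture. A call takes as long as a camera call.
- manip.masks_of(thing, camera): "region" (480x640 bool, what is visible of it) and "centre" ([column, row] in pixels, amid what is visible of it).
The state is a dict: "clock": time; "joint_pos": joint angles; "joint_velocities": joint speeds; "tau": joint torques, N m; "position": TCP position; "ee_rot": TCP orientation; "ft_force": force on the tool from outside, world axes, zero at the start; "torque": the same for the moment, N m; "grip_width": opening from 0.0 (shut) to 1.0 (fully open); "grasp_force": force on a finger pad.
Only numpy, scipy, OpenCV 4.12 (cv2) and the standard library are available. Lean on these libraries where they do the work, as an engineer would, in place of code of your own. Each camera call takes 0.05 s, during which the arm holds its last target. There are 200 camera calls.

## Working session

There is one attempt and no reset: what is moved stays moved. The work goes in short steps, Python scripts to look and compute and a shell command to move; the robot and the scene stay as the last step left them, time stands still between calls to the robot, and variables do not carry over. Pictures are saved under pics/ and viewed, at most 10 in all, crops included, and the job is handed in when it is done.

```bash
mkdir -p pics; ls
python3 - <<'E'
from workcell import manip
import cv2,numpy as np
o=manip.get_obs();print({k:np.round(v,3).tolist() for k,v in o.items()})
a=manip.camera("scene");b=manip.camera("side")
cv2.imwrite("pics/a.png",a);cv2.imwrite("pics/b.png",b)
for c in("scene","side","wrist"):print(c,manip.calibration(c))
for t in("pry","place","meter","brush","driver","rack","cover","notch","spool","flux","cleaner","battery","dish"):
  for c in("scene","side"):
    print(t,c,[(np.round(d["conf"],2),np.round(d["centre"]).tolist(),int(d["region"].sum())) for d in manip.masks_of(t,c)][:2])
E
```

```text
pics
{'clock': 0.0, 'joint_pos': [-1.313, 0.333, -0.065, 1.461, 0.022, 1.35, -0.088], 'joint_velocities': [-0.0, 0.001, -0.001, 0.0, 0.0, 0.0, 0.0], 'tau': [-0.0, -62.546, 0.049, -39.159, 0.016, 0.01, -0.0], 'position': [0.173, 0.6, 0.303], 'ee_rot': [0.14, 0.99, -0.001, -0.0], 'ft_force': [0.227, -0.015, -0.19], 'torque': [-0.034, -0.036, 0.049], 'grasp_force': 0.0, 'grip_width': 1.0}
scene {'vfov': 46.181984836434275, 'cx': 314.2887485815893, 'cy': 249.18041401310168, 'camera_from_world': array([[ 0.14372822,  0.98957315, -0.00933687, -0.07511889],
       [ 0.84703048, -0.12789287, -0.51592904, -0.36376644],
       [-0.51174365,  0.06624495, -0.85658044,  1.75524603],
       [ 0.        ,  0.        ,  0.        ,  1.        ]])}
side {'vfov': 42.7353397043386, 'cx': 313.55841452492217, 'cy': 238.43283406572922, 'camera_from_world': array([[ 0.99464163, -0.10309169,  0.0077543 , -0.48705991],
       [-0.04320446, -0.48263892, -0.87475313,  0.12815797],
       [ 0.0939223 ,  0.86973086, -0.48450679,  1.30899434],
       [ 0.        ,  0.        ,  0.        ,  1.        ]])}
wrist {
[... 1344 characters left out ...]
413.0, 297.0], 3139)]
notch side [(np.float64(0.58), [366.0, 205.0], 1917)]
spool scene [(np.float64(0.98), [348.0, 334.0], 509), (np.float64(0.27), [413.0, 286.0], 1827)]
spool side [(np.float64(0.88), [395.0, 258.0], 377)]
flux scene [(np.float64(0.82), [316.0, 339.0], 414)]
flux side [(np.float64(0.92), [410.0, 260.0], 589)]
cleaner scene [(np.float64(0.89), [279.0, 336.0], 464)]
cleaner side []
battery scene [(np.float64(0.67), [414.0, 187.0], 320), (np.float64(0.56), [279.0, 336.0], 510)]
battery side [(np.float64(0.83), [219.0, 220.0], 279)]
dish scene [(np.float64(0.61), [462.0, 217.0], 433)]
dish side [(np.float64(0.75), [365.0, 212.0], 1956), (np.float64(0.67), [266.0, 197.0], 291)]
```

View pics/a.png

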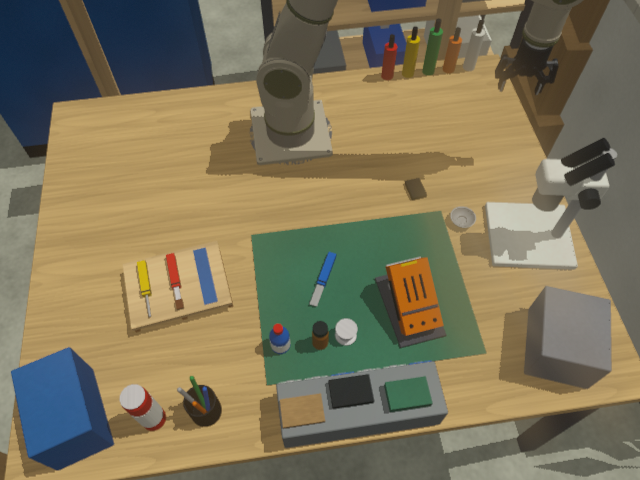

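View pics/b.png

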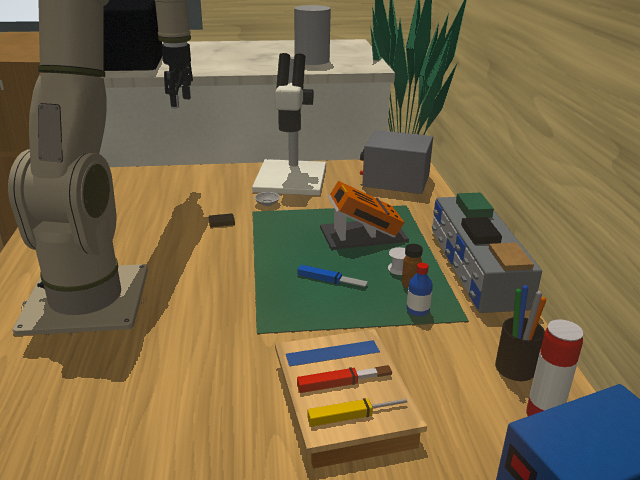

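The scene view shows the pry with its handle at (327,265) and tip at (316,303). The meter's yellow notch edge is at (408,264), and the blue mark is at (205,277), to the left of the red brush (173,270). The side view agrees: pry at (332,276), mark at (332,352), notch end at (345,190).

```bash
cat > h.py <<'E'
from workcell import manip
import numpy as np, cv2
from scipy.optimize import least_squares
def K(c):
    f=240/np.tan(np.radians(c["vfov"])/2); return f
def proj(c,P):
    P=np.atleast_2d(P);q=P@c["camera_from_world"][:3,:3].T+c["camera_from_world"][:3,3]
    return q[:,:2]/q[:,2:]*K(c)+[c["cx"],c["cy"]]
def tri(obs): # [(calib,px)...] -> point, rms px
    r=least_squares(lambda p:np.concatenate([proj(c,p)[0]-u for c,u in obs]),[.6,0,.05]); return r.x,np.sqrt(np.mean(r.fun**2))
def atz(c,px,z):
    R,t=c["camera_from_world"][:3,:3],c["camera_from_world"][:3,3]
    d=R.T@np.array([(px[0]-c["cx"])/K(c),(px[1]-c["cy"])/K(c),1]);o=-R.T@t
    return o+d*(z-o[2])/d[2]
def hsvmask(img,lo,hi): return cv2.inRange(cv2.cvtColor(img,cv2.COLOR_BGR2HSV),np.array(lo),np.array(hi))
def blob(img,lo,hi,roi): # biggest blob in roi x0,y0,x1,y1 -> centroid, minAreaRect
    m=np.zeros(img.shape[:2],np.uint8);x0,y0,x1,y1=roi;m[y0:y1,x0:x1]=hsvmask(img,lo,hi)[y0:y1,x0:x1]
    n,l,s,c=cv2.connectedComponentsWithStats(m)
    i=1+s[1:,4].argmax();pts=np.argwhere(l==i)[:,::-1].astype(np.float32)
    return c[i],cv2.minAreaRect(pts),l==i
def ends(r): # midpoints of the short sides
    b=cv2.boxPoints(r);
    if np.linalg.norm(b[0]-b[1])>np.linalg.norm(b[1]-b[2]): b=np.roll(b,-1,0)
    return (b[0]+b[1])/2,(b[2]+b[3])/2
E
python3 - <<'E'
from h import *
I={"scene":cv2.imread("pics/a.png"),"side":cv2.imread("pics/b.png")}
C={k:manip.calibration(k) for k in I}
B=((100,120,60),(125,255,255));Y=((22,150,120),(34,255,255));O=((5,170,100),(17,255,255))
for n,rng,rois in (("pry",B,{"scene":(300,240,345,300),"side":(290,255,375,295)}),("place",B,{"scene":(185,240,225,310),"side":(275,335,390,370)}),("red",((0,150,80),(8,255,255)),{"scene":(160,245,185,292),"side":(290,360,365,395)}),("strip",Y,{"scene":(385,255,425,275),"side":(325,175,350,200)}),("orange",O,{"scene":(380,255,450,340),"side":(325,175,410,240)})):
  obs=[];E=[]
  for k in I:
    try: c,r,m=blob(I[k],*rng,rois[k])
    except Exception as e: print(n,k,e);continue
    obs.append((C[k],c));e=sorted(ends(r),key=lambda p:p[1] if k=="scene" else p[0]);E.append((C[k],e))
    print(n,k,c.round(1),m.sum(),np.round(e,1).tolist())
  if len(obs)==2:
    print(n,"centre",*tri(obs))
    for i in (0,1): print("  end",i,*tri([(c,e[i]) for c,e in E]))
E
```

```text
pry scene [326.3 268.1] 309 [[332.29998779296875, 252.0], [320.29998779296875, 284.20001220703125]]
pry side [318.3 273.6] 467 [[297.70001220703125, 269.20001220703125], [340.29998779296875, 278.29998779296875]]
pry centre [0.50310035 0.03475217 0.01269895] 0.35467662159254354
  end 0 [0.45791195 0.05773926 0.01310485] 0.605734305841991
  end 1 [0.54912269 0.01145564 0.0126389 ] 0.5826356011901916
place scene [204.5 275.8] 627 [[198.3000030517578, 249.3000030517578], [210.3000030517578, 301.79998779296875]]
place side [331.5 352.6] 1079 [[286.70001220703125, 359.5], [378.1000061035156, 345.20001220703125]]
place centre [ 0.49300168 -0.2798587   0.04414959] 0.3873033595407651
  end 0 [ 0.41224863 -0.29261123  0.04560317] 0.23946982636564984
  end 1 [ 0.57655528 -0.27017385  0.04833182] 0.8712286576891748
red scene [172.5 269.7] 290 [[169.60000610351562, 253.3000030517578], [175.6999969482422, 286.6000061035156]]
red side [324.4 380. ] 891 [[297.1000061035156, 384.6000061035156], [352.1000061035156, 375.3999938964844]]
red centre [ 0.47009872 -0.35956017  0.05396065] 0.0381217531323982
[... 217 characters left out ...]
]
strip side [344.4 188.5] 8 [[342.0, 185.0], [346.79998779296875, 192.1999969482422]]
strip centre [0.5857723  0.22098581 0.13523376] 0.3746712607013727
  end 0 [0.58316246 0.24006658 0.13577585] 0.20495695909691178
  end 1 [0.58837551 0.20172295 0.13449181] 0.5152898242366398
orange scene [415.3 296.2] 2455 [[407.29998779296875, 261.29998779296875], [423.79998779296875, 330.79998779296875]]
orange side [366.  207.3] 1360 [[330.70001220703125, 191.39999389648438], [402.20001220703125, 224.8000030517578]]
orange centre [0.64560914 0.23257328 0.07511799] 0.1371725742832611
  end 0 [0.56153301 0.22799065 0.11882742] 2.447785318620461
  end 1 [0.73066477 0.23618247 0.02815702] 3.570108279032689
```

```bash
cat >> h.py <<'E'
from scipy.spatial.transform import Rotation as Rn
def goto(p,ang): # world TCP target and wanted heading of -tool x; print slide cm, yaw
    o=manip.get_obs();M=Rn.from_quat(o["ee_rot"]).as_matrix();p=np.asarray(p,float)
    h=np.arctan2(-M[1,0],-M[0,0]);w=-((ang-h+np.pi)%(2*np.pi)-np.pi)
    print("slide cm",(M.T@(p-o["position"])*100).round(2),"yaw",round(w,3),"| pos",o["position"].round(4),"head",round(h,3),"F",o["ft_force"].round(2),"t",round(o["clock"],2))
E
R='{"grip":-1,"slide":[-3.5,-3.2,0],"yaw":0.013}'
python3 -m jog '[{"grip":-1,"slide":[-3.5,-3.2,0],"yaw":0},{"grip":-1,"slide":[-3.5,-3.2,0],"yaw":0},{"grip":-1,"slide":[-3.5,-3.2,0],"yaw":0},{"grip":-1,"slide":[-3.5,-3.2,0],"yaw":0},{"grip":-1,"slide":[-3.5,-3.2,0],"yaw":0},{"grip":-1,"slide":[-3.5,-3.2,0],"yaw":0},{"grip":-1,"slide":[-3.5,-3.2,0],"yaw":0},{"grip":-1,"slide":[-3.5,-3.2,0],"yaw":0}]' 60
python3 -c "
from h import *
goto([.525,.0235,.25],-.47)"
```

```text
clock: 2.2
position: [0.372, 0.2751, 0.3042]
ee_rot: [0.14, 0.99, 0.0, 0.0]
ft_force: [1.5, 0.4, 0.7]
grip_width: 1.001
grasp_force: 0.0
slide cm [-21.67 -19.94   5.41] yaw 0.189 | pos [0.372  0.2751 0.3042] head -0.281 F [1.53 0.41 0.7 ] t 2.2
```

```bash
python3 -m jog '[{"grip":-1,"slide":[-3.6,-3.3,0.9],"yaw":0},{"grip":-1,"slide":[-3.6,-3.3,0.9],"yaw":0},{"grip":-1,"slide":[-3.6,-3.3,0.9],"yaw":0},{"grip":-1,"slide":[-3.6,-3.3,0.9],"yaw":0},{"grip":-1,"slide":[-3.6,-3.3,0.9],"yaw":0},{"grip":-1,"slide":[-3.6,-3.3,0.9],"yaw":0.09},{"grip":-1,"slide":[0,0,0],"yaw":0.1},{"grip":-1,"slide":[0,0,0],"yaw":0}]' 60
python3 - <<'E'
from h import *
c=manip.calibration("wrist");a=manip.camera("wrist");cv2.imwrite("pics/w1.png",a)
goto([.525,.0235,.25],-.47)
B=((100,120,60),(125,255,255))
ce,r,m=blob(a,*B,(0,0,640,480));print(ce,m.sum(),ends(r))
E=[atz(c,p,.0165) for p in ends(r)];print(E,atz(c,ce,.012))
np.save("c1.npy",c,allow_pickle=True)
for t in("pry","notch","cover"): print(t,[(round(d["conf"],2),np.round(d["centre"])) for d in manip.masks_of(t,"wrist")])
E
```

```text
clock: 3.0
position: [0.5241, 0.0257, 0.2496]
ee_rot: [0.235, 0.972, -0.0, -0.0]
ft_force: [0.3, 1.4, 0.1]
grip_width: 1.002
grasp_force: 0.0
slide cm [-0.26 -0.27 -0.02] yaw 0.001 | pos [0.5239 0.0271 0.2498] head -0.469 F [-0.19  0.62  0.68] t 3.05
[317.24979963 179.30830884] 3743 (array([317.49997, 119.     ], dtype=float32), array([317.49997, 241.     ], dtype=float32))
[array([0.46110175, 0.05754022, 0.0165    ]), array([0.54308199, 0.01524016, 0.0165    ])] [0.50027789 0.03709418 0.012     ]
pry [(0.58, array([316., 209.])), (0.18, array([617., 268.]))]
notch [(0.62, array([424., 374.])), (0.61, array([617., 265.])), (0.24, array([ 12., 397.])), (0.24, array([375., 419.]))]
cover [(0.56, array([315., 208.]))]
```

View pics/w1.png

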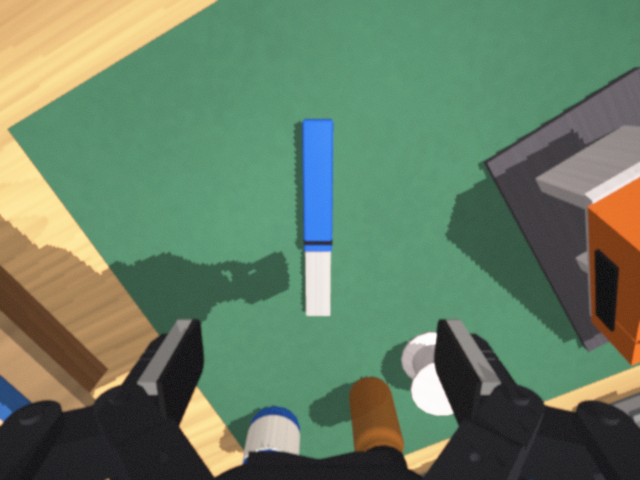

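The wrist view shows the pry lying upright in the picture at column 317, with its rear at row 119 and its tip at row 316. The gripper is aligned with it.

Run:
```python
from h import *
c=np.load("c1.npy",allow_pickle=True).item()
a=atz(c,[317.5,118.5],.021);b=atz(c,[317.5,316.5],.0135);u=(b-a)[:2];L=np.hypot(*u);ang=np.arctan2(u[1],u[0])
g=(a+b)[:2]/2-.005*u/L
print(a,b,L,ang,g)
goto([*g,.081],ang)
```

```text
[0.46064416 0.05779435 0.021     ] [ 0.60428559 -0.01635157  0.0135    ] 0.1616492470116226 -0.47651360731450787 [0.52802188 0.02301481]
slide cm [-0.62 -0.28 16.91] yaw 0.01 | pos [0.5237 0.0282 0.2501] head -0.466 F [0.39 0.23 0.74] t 3.2
```

```bash
python3 -m jog '[{"grip":-1,"slide":[-0.5,-0.2,4],"yaw":0},{"grip":-1,"slide":[0,0,4],"yaw":0},{"grip":-1,"slide":[0,0,4],"yaw":0},{"grip":-0.2,"slide":[0,0,3],"yaw":0},{"grip":0.1,"slide":[0,0,1.3],"yaw":0},{"grip":0.2,"slide":[0,0,0.3],"yaw":0},{"grip":0.3,"slide":[0,0,0.1],"yaw":0},{"grip":0.3,"slide":[0,0,0],"yaw":0}]' 60
python3 -m jog '[{"grip":1,"slide":[0,0,0],"yaw":0},{"grip":1,"slide":[0,0,0],"yaw":0},{"grip":1,"slide":[0,0,0],"yaw":0},{"grip":1,"slide":[0,0,0],"yaw":0}]' 100
```

```text
clock: 4.0
position: [0.5284, 0.0231, 0.0843]
ee_rot: [0.233, 0.972, 0.001, 0.001]
ft_force: [1.0, -0.6, -0.2]
grip_width: 0.35
grasp_force: 0.0
clock: 4.4
position: [0.5284, 0.0231, 0.0847]
ee_rot: [0.233, 0.972, 0.001, 0.001]
ft_force: [-3.6, 0.8, 10.1]
grip_width: 0.221
grasp_force: 98.2
```

```bash
python3 -m jog '[{"grip":1,"slide":[0,0,-0.5],"yaw":0},{"grip":1,"slide":[0,0,-3],"yaw":0},{"grip":1,"slide":[0,0,-4],"yaw":0},{"grip":1,"slide":[0,0,-4],"yaw":-0.12},{"grip":1,"slide":[0,0,-4],"yaw":-0.12},{"grip":1,"slide":[0,0,0],"yaw":-0.12},{"grip":1,"slide":[0,0,0],"yaw":-0.12},{"grip":1,"slide":[0,0,0],"yaw":-0.12}]' 100
python3 -c "
from h import *
goto([.445,.203,.225],.135)"
```

```text
clock: 5.2
position: [0.5276, 0.0227, 0.2391]
ee_rot: [-0.067, 0.998, 0.0, 0.001]
ft_force: [0.1, -0.9, -1.1]
grip_width: 0.22
grasp_force: 98.3
slide cm [ 5.78 18.97  1.41] yaw -0.001 | pos [0.5276 0.0227 0.2391] head 0.134 F [ 0.07 -0.9  -1.07] t 5.2
```

```bash
python3 -m jog '[{"grip":1,"slide":[1.2,3.8,0.2],"yaw":0},{"grip":1,"slide":[1.2,3.8,0.2],"yaw":0},{"grip":1,"slide":[1.2,3.8,0.2],"yaw":0},{"grip":1,"slide":[1.2,3.8,0.2],"yaw":0},{"grip":1,"slide":[1.0,3.8,0.6],"yaw":0},{"grip":1,"slide":[0,0,0],"yaw":0},{"grip":1,"slide":[0,0,0],"yaw":0}]' 100
python3 - <<'E'
from h import *
goto([.445,.203,.225],.135)
C={}
ims=[]
for k in("wrist","side","scene"):
    C[k]=manip.calibration(k);a=manip.camera(k);cv2.imwrite(f"pics/{k}2.png",a)
    ims.append(a)
np.save("c2.npy",C,allow_pickle=True)
s=cv2.resize(ims[1][140:270,250:410],None,fx=2.4,fy=2.4,interpolation=cv2.INTER_CUBIC)
t=cv2.resize(ims[2][230:350,350:470],None,fx=2.6,fy=2.6,interpolation=cv2.INTER_CUBIC)
cv=np.zeros((600,800,3),np.uint8);cv[:312,:384]=s;cv[:312,400:712]=t
w=cv2.resize(ims[0],(384,288));cv[312:,:384]=w;cv2.imwrite("pics/m2.png",cv)
E
```

```text
clock: 5.9
position: [0.4453, 0.2043, 0.2244]
ee_rot: [-0.066, 0.998, 0.0, 0.0]
ft_force: [0.9, 0.1, -0.1]
grip_width: 0.221
grasp_force: 98.4
slide cm [ 0.04 -0.12 -0.06] yaw -0.004 | pos [0.4453 0.2043 0.2244] head 0.131 F [ 0.9   0.13 -0.12] t 5.9
```

View pics/wrist2.png

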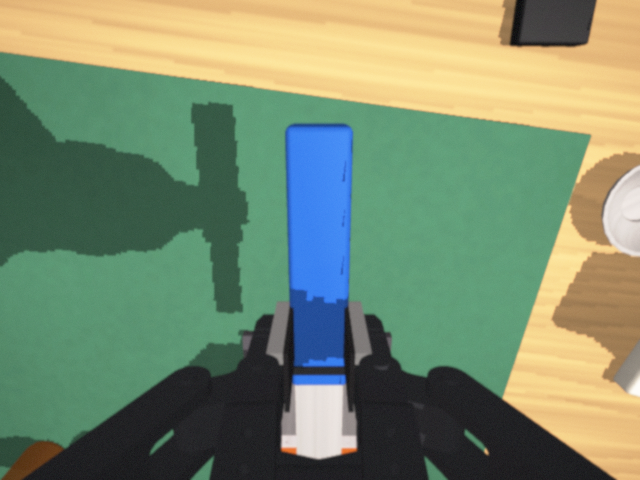

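View pics/m2.png

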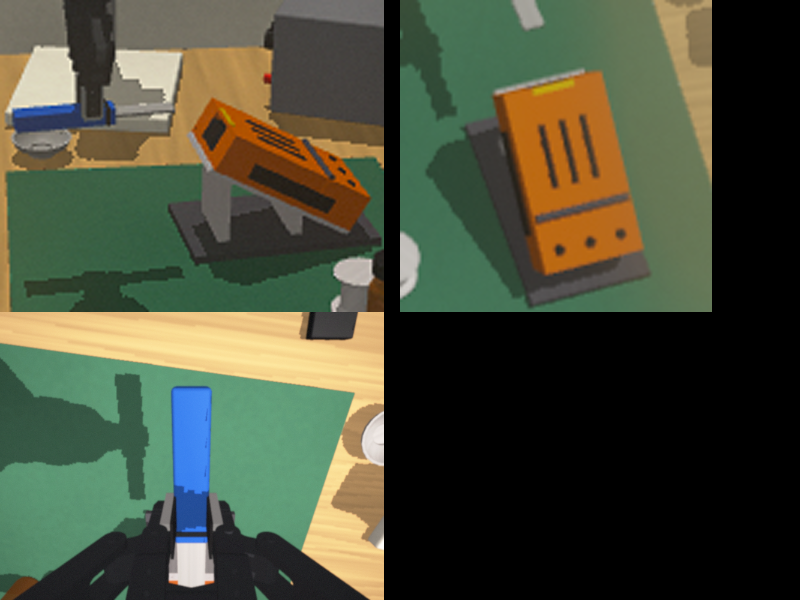

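```bash
cat > fit.py <<'E'
from h import *
from scipy.optimize import minimize
I={"scene":cv2.imread("pics/a.png"),"side":cv2.imread("pics/b.png")}
C={k:manip.calibration(k) for k in I}
H={}
for k,roi in (("scene",(380,250,450,342)),("side",(322,172,412,242))):
    m=np.zeros((480,640),np.uint8);x0,y0,x1,y1=roi
    m[y0:y1,x0:x1]=hsvmask(I[k],(4,150,60),(36,255,255))[y0:y1,x0:x1]
    n,l,s,_=cv2.connectedComponentsWithStats(m);i=1+s[1:,4].argmax()
    h=cv2.convexHull(np.argwhere(l==i)[:,::-1].astype(np.int32));H[k]=h
def Rm(yaw): return Rn.from_euler("ZY",[yaw,np.pi/6]).as_matrix()
bx=np.array([[x,y,z] for x in(-85,85) for y in(-48,48) for z in(0,42)])/1000
S=8
def cost(p):
    t=0
    for k in I:
        P=proj(C[k],bx@Rm(p[3]).T+p[:3])
        a=np.zeros((900,900),np.uint8);b=a.copy();o=H[k].reshape(-1,2).min(0)-8
        q=cv2.convexHull(((P-o)*S).astype(np.float32)).astype(np.int32)
        cv2.fillConvexPoly(a,q,1)
        cv2.fillConvexPoly(b,((H[k].reshape(-1,2)-o)*S).astype(np.int32),1)
        b=cv2.dilate(b,np.ones((S,S),np.uint8))
        t+=np.sum(a!=b)/S/S
    return t
p0=np.array([.645,.228,.07,.135])
best=None
for d in (0,.004,-.004):
    r=minimize(cost,p0+[d,d,d,0],method="Nelder-Mead",options=dict(initial_simplex=p0+[d,d,d,0]+np.vstack([np.zeros(4),np.diag([.006,.006,.006,.05])]),maxiter=400))
    R=Rm(r.x[3]);print(r.x.round(4),r.fun,"notch",(r.x[:3]+R@[-.085,0,.0345]).round(4),"hinge",(r.x[:3]+R@[.03,0,.038]).round(4),"strip",(r.x[:3]+R@[-.082,0,.042]).round(4))
E
python3 fit.py
python3 - <<'E'
from h import *
C=np.load("c2.npy",allow_pickle=True).item()
cv=np.zeros((480,800,3),np.uint8)
for i,(k,x,y) in enumerate((("side",295,160),("scene",385,225))):
    a=cv2.imread(f"pics/{k}2.png")[y:y+60,x:x+49];cv[:,i*400:i*400+392]=cv2.resize(a,None,fx=8,fy=8,interpolation=cv2.INTER_NEAREST)
cv2.imwrite("pics/tip.png",cv)
h=.131;P=np.array([.4453+.085*np.cos(h),.2043+.085*np.sin(h),.2244-.0727])
print(P,[proj(C[k],P) for k in("side","scene")])
E
```

```text
[0.6346 0.2273 0.0588 0.1098] 178.078125 notch [0.5786 0.2212 0.1312] hinge [0.6793 0.2323 0.0767] strip [0.5849 0.2219 0.1362]
[0.6344 0.2279 0.0582 0.0992] 179.515625 notch [0.5784 0.2223 0.1306] hinge [0.6792 0.2324 0.0761] strip [0.5847 0.2229 0.1355]
[0.6353 0.2273 0.0586 0.1038] 181.5 notch [0.5793 0.2215 0.131 ] hinge [0.6801 0.232  0.0765] strip [0.5856 0.2221 0.136 ]
[0.5295717  0.21540318 0.1517    ] [array([[321.32497386, 183.70264722]]), array([[401.79117767, 240.53530136]])]
```

View pics/tip.png

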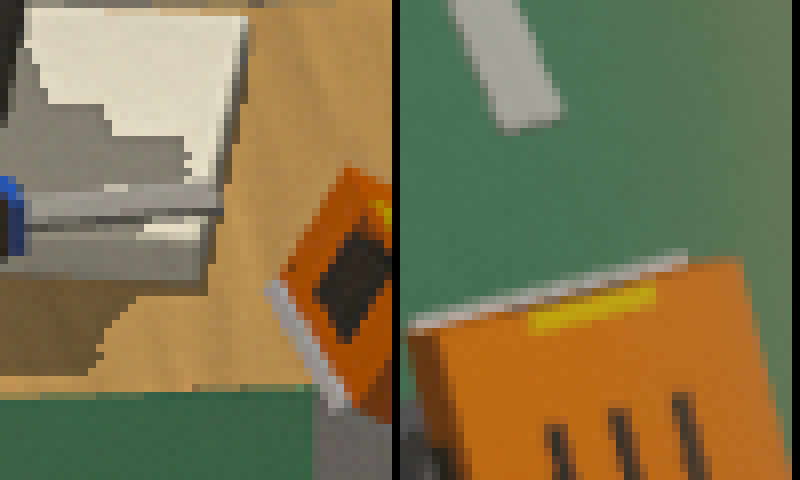

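Tip as seen: side (322.4,184.7), scene (401.6,240.5). Both are within about 1 mm of the kinematics, so the pry is straight in the grip. The notch mouth is at about (0.579, 0.2215, 0.131), with the yellow strip at scene (408,263). Next I go to 10 mm in front of the mouth.

```bash
python3 -c "
from h import *
goto([.4847,.2096,.2038],.125)"
```

```text
slide cm [-3.91  0.2   2.06] yaw 0.002 | pos [0.4461 0.2026 0.2243] head 0.127 F [ 0.12  0.16 -0.75] t 6.05
```

```bash
python3 -m jog '[{"grip":1,"slide":[-1,0,1],"yaw":0},{"grip":1,"slide":[-1,0,0.7],"yaw":0},{"grip":1,"slide":[-1,0.1,0.3],"yaw":0},{"grip":1,"slide":[-0.9,0,0],"yaw":0},{"grip":1,"slide":[0,0,0],"yaw":0},{"grip":1,"slide":[0,0,0],"yaw":0}]' 110
python3 - <<'E'
from h import *
goto([.4847,.2096,.2038],.125)
cv=np.zeros((560,800,3),np.uint8)
for i,(k,x,y) in enumerate((("side",315,160),("scene",385,225))):
    a=manip.camera(k)[y:y+70,x:x+49];cv[:,i*400:i*400+392]=cv2.resize(a,None,fx=8,fy=8,interpolation=cv2.INTER_NEAREST)
    c=manip.calibration(k);print(k,(proj(c,[[.579,.2215,.131],[.5841,.2222,.1355]])-[x,y]+.5)*8+[400*i,0])
cv2.imwrite("pics/tip2.png",cv)
E
```

```text
clock: 6.65
position: [0.4843, 0.2097, 0.204]
ee_rot: [-0.064, 0.998, -0.0, -0.0]
ft_force: [0.9, 0.4, -0.4]
grip_width: 0.21
grasp_force: 112.1
slide cm [-0.04 -0.01  0.02] yaw 0.004 | pos [0.4843 0.2097 0.204 ] head 0.129 F [ 0.87  0.42 -0.4 ] t 6.65
side [[212.82028042 242.32019701]
 [229.54989917 227.24643895]]
scene [[586.10699259 299.15729744]
 [594.24781338 305.98252365]]
```

View pics/tip2.png

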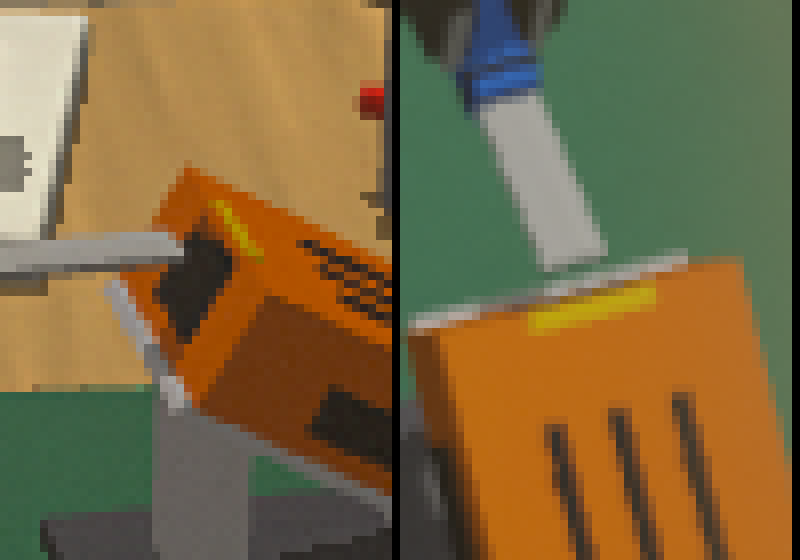

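Side view: the strip centre is at (238,229) and the dark notch centre near (215,247). The blade tip is at (183,245), about 1 mm too high. In the scene view the blade is centred on the strip. I lower it 1 mm and go in.

```bash
python3 -m jog '[{"grip":1,"slide":[0,0,0.1],"yaw":0},{"grip":1,"slide":[-0.4,0,0],"yaw":0},{"grip":1,"slide":[-0.4,0,0],"yaw":0},{"grip":1,"slide":[-0.2,0,0],"yaw":0},{"grip":1,"slide":[0,0,0],"yaw":0}]' 110
python3 -m jog '[{"grip":1,"slide":[-0.2,0,0],"yaw":0},{"grip":1,"slide":[-0.2,0,0],"yaw":0},{"grip":1,"slide":[0,0,0],"yaw":0}]' 110
```

```text
clock: 7.25
position: [0.4943, 0.2111, 0.2029]
ee_rot: [-0.064, 0.998, -0.0, 0.0]
ft_force: [-0.2, -0.4, -1.4]
grip_width: 0.217
grasp_force: 112.1
clock: 7.55
position: [0.4982, 0.2116, 0.2029]
ee_rot: [-0.065, 0.998, 0.0, 0.0]
ft_force: [0.1, 0.2, -0.1]
grip_width: 0.215
grasp_force: 112.1
```

```bash
python3 -m jog '[{"grip":1,"slide":[-0.2,0,0],"yaw":0},{"grip":1,"slide":[0,0,0],"yaw":0}]' 110
python3 -m jog '[{"grip":1,"slide":[-0.2,0,0],"yaw":0},{"grip":1,"slide":[0,0,0],"yaw":0}]' 110
```

```text
clock: 7.75
position: [0.5001, 0.2118, 0.2029]
ee_rot: [-0.065, 0.998, 0.0, 0.0]
ft_force: [0.2, -0.6, -1.0]
grip_width: 0.214
grasp_force: 112.2
clock: 7.95
position: [0.5019, 0.212, 0.2027]
ee_rot: [-0.064, 0.998, -0.0, -0.0]
ft_force: [-1.7, -0.9, -2.1]
grip_width: 0.218
grasp_force: 112.1
```

```bash
python3 -m jog '[{"grip":1,"slide":[-0.2,0,-0.1],"yaw":0},{"grip":1,"slide":[-0.2,0,-0.1],"yaw":0},{"grip":1,"slide":[0,0,0],"yaw":0}]' 110
python3 - <<'E'
from h import *
cv=np.zeros((560,800,3),np.uint8)
for i,(k,x,y) in enumerate((("side",315,160),("scene",385,225))):
    a=manip.camera(k)[y:y+70,x:x+49];cv[:,i*400:i*400+392]=cv2.resize(a,None,fx=8,fy=8,interpolation=cv2.INTER_NEAREST)
cv2.imwrite("pics/tip3.png",cv)
E
```

```text
clock: 8.25
position: [0.5061, 0.2126, 0.205]
ee_rot: [-0.065, 0.998, 0.0, 0.0]
ft_force: [-0.2, -0.1, -2.2]
grip_width: 0.213
grasp_force: 112.0
```

View pics/tip3.png

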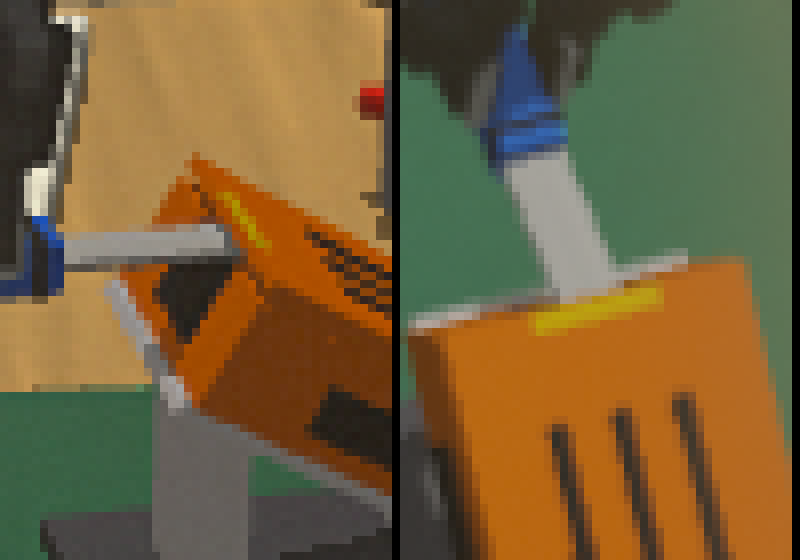

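The blade is in the notch, with the tip under the strip at side (235,240), and the cover has started to lift. Next I work out the arc about the hinge.

Run:
```python
import numpy as np
th=np.radians(np.r_[147.9,142,136,129,122,115,108,101,94,87,80,73,66,60,55])
r=np.linspace(.106,.103,len(th))
u=r*np.cos(th);w=r*np.sin(th)-.0015*np.cos(np.pi-th)*0+np.where(np.cos(th)<0,-.0015,.0015)
print(np.c_[np.degrees(th[1:]),-np.diff(u)*100,-np.diff(w)*100].round(2))
```

```text
[[142.    -0.64  -0.88]
 [136.    -0.74  -0.82]
 [129.    -0.96  -0.85]
 [122.    -1.06  -0.73]
 [115.    -1.14  -0.59]
 [108.    -1.2   -0.45]
 [101.    -1.24  -0.3 ]
 [ 94.    -1.27  -0.15]
 [ 87.    -1.27  -0.29]
 [ 80.    -1.26   0.16]
 [ 73.    -1.23   0.32]
 [ 66.    -1.18   0.46]
 [ 60.    -0.95   0.51]
 [ 55.    -0.75   0.5 ]]
```

```bash
python3 -m jog '[{"grip":1,"slide":[-0.64,0,-0.88],"yaw":0},{"grip":1,"slide":[-0.74,0,-0.82],"yaw":0},{"grip":1,"slide":[-0.96,0,-0.85],"yaw":0},{"grip":1,"slide":[-1.06,0,-0.73],"yaw":0},{"grip":1,"slide":[-1.14,0,-0.59],"yaw":0},{"grip":1,"slide":[0,0,0],"yaw":0}]' 110
python3 - <<'E'
from h import *
goto([.58,.2215,.23],.125)
cv=np.zeros((480,800,3),np.uint8)
for i,(k,x,y) in enumerate((("side",295,130),("scene",375,225))):
    a=manip.camera(k)[y:y+120,x:x+99];cv[:,i*400:i*400+396]=cv2.resize(a,None,fx=4,fy=4,interpolation=cv2.INTER_NEAREST)
cv2.imwrite("pics/tip4.png",cv)
E
```

```text
clock: 8.95
position: [0.5529, 0.2186, 0.2453]
ee_rot: [-0.064, 0.998, 0.0, 0.002]
ft_force: [0.4, 0.8, -0.6]
grip_width: 0.213
grasp_force: 112.2
slide cm [-2.72 -0.06  1.53] yaw 0.004 | pos [0.5529 0.2186 0.2453] head 0.129 F [ 0.41  0.77 -0.57] t 8.95
```

View pics/tip4.png

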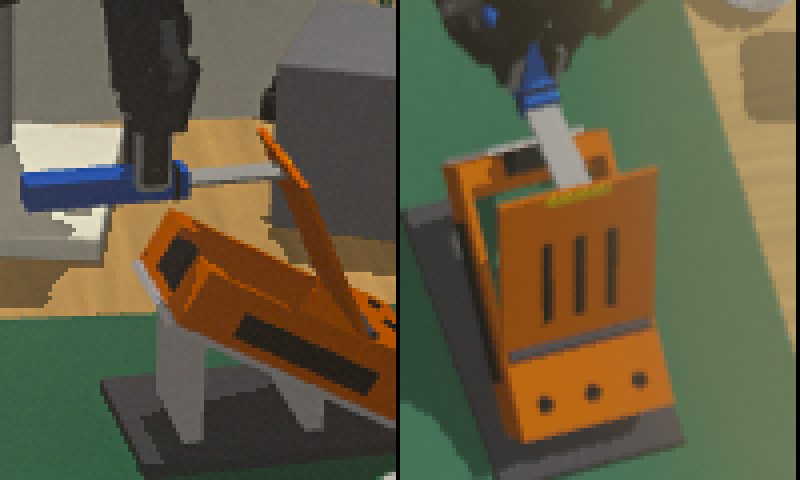

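The cover is at about 35° and riding on the blade as planned. I continue past upright.

```bash
python3 -m jog '[{"grip":1,"slide":[-1.2,0,-0.45],"yaw":0},{"grip":1,"slide":[-1.24,0,-0.3],"yaw":0},{"grip":1,"slide":[-1.27,0,-0.15],"yaw":0},{"grip":1,"slide":[-1.27,0,-0.1],"yaw":0},{"grip":1,"slide":[-1.26,0,0.16],"yaw":0},{"grip":1,"slide":[-1.23,0,0.32],"yaw":0},{"grip":1,"slide":[-1.18,0,0.46],"yaw":0},{"grip":1,"slide":[0,0,0],"yaw":0}]' 110
python3 -m jog '[{"grip":1,"slide":[-0.95,0,0.5],"yaw":0},{"grip":1,"slide":[-0.75,0,0.5],"yaw":0},{"grip":1,"slide":[0,0,0],"yaw":0}]' 110
python3 - <<'E'
from h import *
goto([.58,.2215,.23],.125)
cv=np.zeros((480,800,3),np.uint8)
for i,(k,x,y) in enumerate((("side",315,120),("scene",375,225))):
    a=manip.camera(k)[y:y+120,x:x+99];cv[:,i*400:i*400+396]=cv2.resize(a,None,fx=4,fy=4,interpolation=cv2.INTER_NEAREST)
cv2.imwrite("pics/tip5.png",cv)
E
```

```text
clock: 9.85
position: [0.637, 0.2294, 0.2433]
ee_rot: [-0.064, 0.998, -0.0, -0.0]
ft_force: [-0.1, 0.2, -1.1]
grip_width: 0.216
grasp_force: 112.2
clock: 10.15
position: [0.6539, 0.2318, 0.2332]
ee_rot: [-0.065, 0.998, -0.0, -0.0]
ft_force: [-0.2, -0.6, -0.9]
grip_width: 0.22
grasp_force: 112.2
slide cm [ 7.46 -0.07  0.33] yaw 0.004 | pos [0.6539 0.2318 0.2332] head 0.129 F [-0.19 -0.65 -0.86] t 10.15
```

View pics/tip5.png

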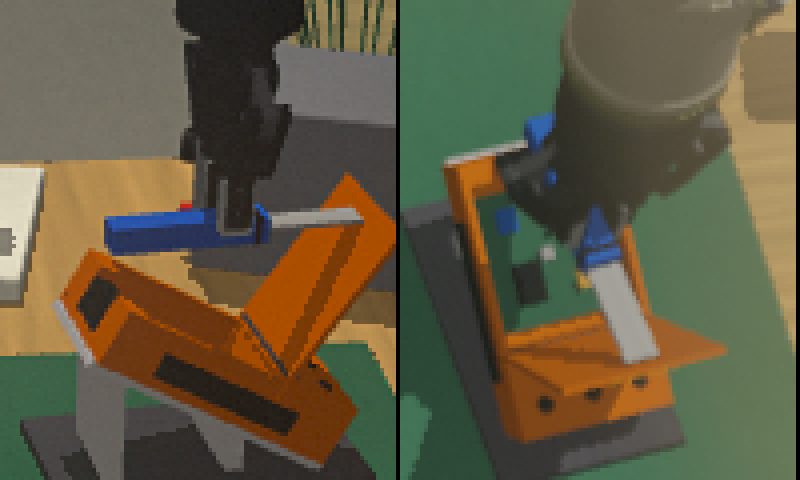

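The side view shows the cover leaning well past upright, its edge at (350,180) and hinge at (260,340), with nothing touching the board. I back the blade off, lift, and head for the rack.

```bash
python3 -m jog '[{"grip":1,"slide":[1,0,0],"yaw":0},{"grip":1,"slide":[3,0,-1],"yaw":0},{"grip":1,"slide":[4,0,-2],"yaw":0},{"grip":1,"slide":[3,0,-3],"yaw":0},{"grip":1,"slide":[0,-3,-1],"yaw":0},{"grip":1,"slide":[0,-4.5,0],"yaw":0},{"grip":1,"slide":[0,-4.5,0],"yaw":0},{"grip":1,"slide":[0,-4.5,0],"yaw":0}]' 110
python3 -c "
from h import *
goto([.488,-.20,.28],.145)"
```

```text
clock: 11.05
position: [0.5655, 0.0525, 0.305]
ee_rot: [-0.065, 0.998, 0.0, 0.001]
ft_force: [0.7, 0.0, -0.4]
grip_width: 0.214
grasp_force: 112.2
slide cm [ 10.96 -24.03   2.46] yaw -0.015 | pos [0.5655 0.0525 0.305 ] head 0.13 F [ 0.66  0.03 -0.39] t 11.05
```

```bash
python3 -m jog '[{"grip":1,"slide":[1.8,-4,0.4],"yaw":0},{"grip":1,"slide":[1.8,-4,0.4],"yaw":0},{"grip":1,"slide":[1.8,-4,0.4],"yaw":0},{"grip":1,"slide":[1.8,-4,0.4],"yaw":0},{"grip":1,"slide":[1.8,-4,0.4],"yaw":0},{"grip":1,"slide":[1.9,-4,0.4],"yaw":-0.015},{"grip":1,"slide":[0,0,0],"yaw":0},{"grip":1,"slide":[0,0,0],"yaw":0}]' 110
python3 - <<'E'
from h import *
goto([.488,-.281,.16],.145)
B=((100,120,60),(125,255,255));Rd=((0,150,60),(8,255,255))
w=manip.calibration("wrist");a=manip.camera("wrist");cv2.imwrite("pics/w6.png",a)
for t in("place","brush"): print(t,[(round(d["conf"],2),np.round(d["centre"]),int(d["region"].sum())) for d in manip.masks_of(t,"wrist")])
# lists of blue and red blobs
for n,rg in(("blue",B),("red",Rd)):
    m=hsvmask(a,*rg);k,l,s,c=cv2.connectedComponentsWithStats(m)
    for i in range(1,k):
        if s[i,4]>300:
            r=cv2.minAreaRect(np.argwhere(l==i)[:,::-1].astype(np.float32));z=.045 if n=="blue" else .060
            e=[atz(w,p,z) for p in ends(r)];d=e[1]-e[0];L=np.hypot(*d[:2])
            print(n,s[i],"bbox; centre",((e[0]+e[1])/2).round(4),"L",L.round(4),"ang",np.arctan2(d[1],d[0]).round(3), np.round(r[1],1))
E
```

```text
clock: 11.85
position: [0.4881, -0.1988, 0.2805]
ee_rot: [-0.071, 0.997, 0.0, 0.0]
ft_force: [0.3, 1.4, -0.8]
grip_width: 0.214
grasp_force: 112.2
slide cm [ 1.19 -8.15 12.05] yaw -0.003 | pos [ 0.4881 -0.1988  0.2805] head 0.142 F [ 0.29  1.4  -0.77] t 11.85
place [(0.93, array([216., 192.]), 9434)]
brush [(0.9, array([105., 185.]), 7394)]
blue [ 181   94   59  207 8636] bbox; centre [ 0.4941 -0.2815  0.045 ] L 0.1645 ang 0.121 [209.4  45.1]
blue [  287   125    65   243 14163] bbox; centre [ 0.5254 -0.1927  0.045 ] L 0.2073 ang 0.142 [ 64. 242.]
blue [292 374  54  11 531] bbox; centre [ 0.6407 -0.1767  0.045 ] L 0.0476 ang -1.43 [10. 53.]
red [  70   96   61  130 5080] bbox; centre [ 0.4697 -0.3571  0.06  ] L 0.0937 ang 0.124 [135.   41.3]
```

```bash
python3 -m jog '[{"grip":1,"slide":[0.5,-4.1,2],"yaw":0.015},{"grip":1,"slide":[0.5,-4.1,2],"yaw":0},{"grip":1,"slide":[0,0,4],"yaw":0},{"grip":1,"slide":[0,0,4],"yaw":0},{"grip":1,"slide":[0,0,2],"yaw":0},{"grip":1,"slide":[0,0,0],"yaw":0}]' 110
python3 -c "
from h import *
goto([.4891,-.2821,.1275],.127)"
```

```text
clock: 12.6
position: [0.4891, -0.2785, 0.1373]
ee_rot: [-0.066, 0.998, 0.001, -0.002]
ft_force: [0.3, -0.1, -0.2]
grip_width: 0.215
grasp_force: 112.2
slide cm [ 0.04 -0.36  0.98] yaw 0.004 | pos [ 0.4891 -0.2785  0.1373] head 0.131 F [ 0.34 -0.12 -0.24] t 12.6
```

```bash
python3 -m jog '[{"grip":1,"slide":[0,-0.3,0.5],"yaw":0},{"grip":1,"slide":[0,0,0.3],"yaw":0},{"grip":1,"slide":[0,0,0],"yaw":0},{"grip":1,"slide":[0,0,0],"yaw":0}]' 110
python3 -c "
from h import *
goto([.4891,-.2821,.1267],.127)"
python3 -m jog '[{"grip":1,"slide":[0,0,0.1],"yaw":0},{"grip":1,"slide":[0,0,0.1],"yaw":0},{"grip":1,"slide":[0,0,0],"yaw":0}]' 30
```

```text
clock: 13.0
position: [0.4906, -0.2837, 0.133]
ee_rot: [-0.065, 0.998, -0.0, 0.001]
ft_force: [-0.5, 0.4, -1.3]
grip_width: 0.214
grasp_force: 112.2
slide cm [0.13 0.18 0.63] yaw 0.002 | pos [ 0.4906 -0.2837  0.133 ] head 0.129 F [-0.53  0.37 -1.31] t 13.0
clock: 13.3
position: [0.4902, -0.2836, 0.1302]
ee_rot: [-0.065, 0.998, 0.0, 0.0]
ft_force: [0.0, 0.9, -0.2]
grip_width: 0.218
grasp_force: 112.2
```

```bash
python3 -m jog '[{"grip":1,"slide":[0.1,0.15,0.15],"yaw":0},{"grip":1,"slide":[0,0,0.1],"yaw":0},{"grip":1,"slide":[0,0,0],"yaw":0}]' 110
python3 -m jog '[{"grip":1,"slide":[0,0,0.1],"yaw":0},{"grip":1,"slide":[0,0,0],"yaw":0}]' 110
```

```text
clock: 13.6
position: [0.4889, -0.2821, 0.1275]
ee_rot: [-0.065, 0.998, 0.0, -0.0]
ft_force: [-0.0, -0.3, -0.7]
grip_width: 0.213
grasp_force: 112.2
clock: 13.8
position: [0.489, -0.2823, 0.1269]
ee_rot: [-0.065, 0.998, 0.0, 0.0]
ft_force: [-1.3, 2.2, 3.3]
grip_width: 0.214
grasp_force: 112.8
```

```bash
python3 -m jog '[{"grip":0.4,"slide":[0,0,0],"yaw":0},{"grip":0.2,"slide":[0,0,0],"yaw":0},{"grip":0,"slide":[0,0,0],"yaw":0},{"grip":0,"slide":[0,0,0],"yaw":0},{"grip":0,"slide":[0,0,-1],"yaw":0},{"grip":0,"slide":[0,0,-4],"yaw":0},{"grip":0,"slide":[0,0,-4],"yaw":0},{"grip":0,"slide":[0,0,-4],"yaw":0}]' 60
python3 - <<'E'
from h import *
goto([.489,-.282,.26],.127)
w=manip.calibration("wrist");a=manip.camera("wrist");cv2.imwrite("pics/w7.png",a)
ms=manip.masks_of("pry","wrist");print([(round(d["conf"],2),np.round(d["centre"]),int(d["region"].sum())) for d in ms])
ce,r,m=blob(a,(100,120,60),(125,255,255),(0,0,640,480));print("blob",ce,m.sum(),np.round(r[1],1))
for d in ms[:1]:
    pts=np.argwhere(d["region"])[:,::-1];r=cv2.minAreaRect(pts.astype(np.float32));e=sorted(ends(r),key=lambda p:p[1])
    A=atz(w,e[0],.063);Bq=atz(w,e[1],.0555);u=Bq-A;print(e,A,Bq,"centre",(A+Bq)/2,"L",np.hypot(*u[:2]),"ang",np.arctan2(u[1],u[0]))
s=manip.camera("side");t=manip.camera("scene")
for k in("side","scene"):
  for n in("pry","cover"):print(k,n,[(round(d["conf"],2),np.round(d["centre"]),int(d["region"].sum())) for d in manip.masks_of(n,k)])
c=manip.calibration("side");g=cv2.cvtColor(s,cv2.COLOR_BGR2HSV)
ce,r,m=blob(s,(100,120,60),(125,255,255),(275,320,390,372));print("side blue",ce,m.sum(),ends(r))
E
```

```text
clock: 14.6
position: [0.4886, -0.2824, 0.2589]
ee_rot: [-0.064, 0.998, -0.0, 0.0]
ft_force: [1.8, 0.2, -0.1]
grip_width: 0.502
grasp_force: 0.0
slide cm [-0.04  0.04 -0.11] yaw 0.002 | pos [ 0.4886 -0.2824  0.2589] head 0.129 F [ 1.78  0.17 -0.09] t 14.6
[(0.81, array([318., 217.]), 6876)]
blob [321.0449318  194.46737095] 7478 [215.  47.]
[array([318.5, 114. ], dtype=float32), array([318.5, 332. ], dtype=float32)] [ 0.41438171 -0.29173573  0.063     ] [ 0.57364108 -0.27121929  0.0555    ] centre [ 0.49401139 -0.28147751  0.05925   ] L 0.160575438346846 ang 0.12811842089383085
side pry [(0.83, array([325., 348.]), 1106)]
side cover [(0.59, array([392., 188.]), 967)]
scene pry [(0.89, array([201., 273.]), 482), (0.55, array([464., 215.]), 464)]
scene cover [(0.75, array([429., 316.]), 567), (0.3, array([173., 279.]), 444)]
side blue [313.30528846 348.74038462] 416 (array([338.76144, 344.53894], dtype=float32), array([288.29044, 352.7791 ], dtype=float32))
```

```bash
python3 -c "
from workcell import manip
print(manip.hand_in())"
```

```text
the job is handed in; nothing more can be done
None
```

The job is handed in at about 15 s on the robot's clock: the cover was levered well past upright with the blade, and the pry tool lies flat on the blue mark, within about 1 mm of its centre and in line with its neighbours.

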